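# Screw the retaining ring onto the label-roll holder

### The job

Put the loose brass ring over the threaded stud of the label-roll holder and screw it down clockwise, about three quarters of a turn once it has caught, until it presses on the red spring disc and the resistance rises. Then give it no more than about a tenth of a turn, so that it sits snug on the disc, and let go. Never force the ring, never squash the disc flat, and leave everything else on the table where it is.

Things in the scene. Friction and masses are not known exactly. Their poses are not given: they have to be found in the camera images.
- ring: loose brass ring, knurled round rim: outer diameter 50 mm, height 30 mm, bore 31 mm, mass 0.08 to 0.16 kg, standing flat on the table; either end may go down. Origin at its centre (half-way up), z axis along the bore. Two steel lugs, 3 mm thick, reach 7 mm into the bore from opposite sides
- ring_lug (a point): one of the ring's two lugs, half-way up; it lies 12 mm from the ring's centre along the ring's +x axis, the other lug along -x. A white dot on the ring's top face marks each. The lugs run in the stud's two threads
- spindle: label-roll holder bolted to the table: grey round foot 112 mm wide, white paper roll 94 mm wide up to 44 mm, dark neck 30 mm thick, red disc, then the upright steel threaded stud. Origin under its centre on the table, z axis up along the stud. Ring centre 100 mm up = lugs rest on the thread ends; below 92 mm = caught; 83 mm = touches the disc
- stud_tip (a point): top of the stud, 114 mm above the table. From here down: cone to 14 mm thick at 104 mm, smooth 14 mm core, coarse thread of 28 mm crest diameter from 98 mm to 75 mm, plain 28 mm pilot below it
- thread_start (a point): top end of one of the stud's two threads, 96 mm up, 12 mm from the stud's axis along the holder's +x axis; the other begins along -x. Right-hand, 16 mm lead: the ring sinks 16 mm per clockwise turn (seen from above). A lug is caught as it passes clockwise by a thread start; about 0.65 turn later the ring touches the disc. About 1 mm of play; self-locking, the ring stays where it is let go
- disc: red spring disc on the holder at the foot of the stud, 41 mm diameter; origin at the centre of its top face, 68 mm above the table when free, z axis up. Sinks 1 mm per 14 N (22 degrees of ring turn), flat at 4 mm. Snug means pressed by 4 to 25 N; the turning torque, under 0.04 Nm before, is then about 0.1 to 0.2 Nm. A ring merely pushed down by hand springs back through the thread play, so judge with little push or pull
- spacer: bystander: loose plain grey plastic ring, 48 mm diameter, 20 mm high, bore 32 mm, no lugs. Origin under its centre. Leave alone
- tape: bystander: amber tape roll, 92 mm diameter, 48 mm high, origin under its centre. Leave alone
- cutter: bystander: flat blue box cutter, 160 mm long, 16 mm high, origin under the handle's centre, blade to +x. Leave alone
- mug: bystander: white mug, 76 mm diameter, 95 mm high, origin under its centre. Leave alone
- stapler: bystander: red and black stapler, 140 mm long, 48 mm high, origin under its centre. Leave alone
Things that resemble listed ones, but are neither listed nor needed, are in the scene too. There is more than one size of the ring; the one meant has the size given above.

How it is judged (in metres and radians):
On the way:
1. the ring is on the stud, caught in its thread (z of ring in the frame of spindle below 0.091 m and horizontal distance between ring and spindle below 0.003 m and angle between ring's own z axis and vertical below 0.1 rad), for 0.1 s.
At the end, for the whole second after the job is handed in: The ring is screwed down upright on the stud and presses on the red disc with 4 to 25 N, released and at rest; all else is where it was (within 30 mm) (contact force between ring and disc between 4 and 25 N and horizontal distance between ring and spindle below 0.003 m and angle between ring's own z axis and vertical below 0.1 rad and z of ring in the frame of spindle below 0.084 m and linear speed of ring below 0.01 m/s and distance of each of spacer, tape, cutter, mug, stapler from where it was at the start of the episode below 0.03 m); the robot touches nothing.
It fails at once if the ring presses the disc with more than 40 N (all but flat) (contact force between ring and disc above 40 N).
It fails at once if the ring is forced against the holder with more than 75 N (contact force between ring and spindle above 75 N).
It fails at once if a bystander is moved more than 30 mm (distance of any of spacer, tape, cutter, mug, stapler from where it was at the start of the episode above 0.03 m).
It also fails if it takes over 64 s, if anything falls off the work surface, if the arm or the gripper's body presses on something with over 40 N, if the wrist force passes 120 N, or if a joint passes its speed limit or range.

### The arm

A 7-joint arm with a two-finger parallel gripper is mounted at the origin on the work surface. World frame = base frame: x ahead of the robot, y to its left, z up, the work surface at z = 0. Lengths are in m, angles in degrees, forces in N, time in s.
With the tool pointing down it reaches from about 0.425 to 0.875 m from the base axis. Payload 8.4 kg.
Tool frame: the origin (TCP) lies at the centre of the arm's flange, where the gripper is bolted on; the fingertips stand 173 mm ahead of it and the grasp point (between the pads) lies 155 mm ahead of it; x points along the fingers, y is the direction in which the jaws open and shut, and the axes are right-handed (so a half turn about x gives the same grasp; the last joint's range is limited). The gripper opens to 85 mm and grips with 20 to 120 N. Pads are 22 mm wide; open, the fingers measure 114 mm over their backs; the gripper's body (76 mm by 85 mm) begins 54 mm behind the grasp point. The pads swing forward as they close: fully open they stand 13 mm farther back than shut.
Start: joints at [-73.579, 19.091, 2.286, 83.961, -0.768, 76.965, -3.352], TCP at [0.245, 0.602, 0.405] pointing down, gripper open.
Joint ranges: [-147.57, 147.57], [-21.85, 119.76], [-74.77, 79.35], [14.55, 137.4], [-85.83, 265.84], [4.83, 119.75], [-152.11, 152.11]. Speed limits (degrees/s): [127.2, 127.2, 159.86, 159.86, 180, 180, 180].

### API

Orientations are given as [roll, pitch, yaw] about the fixed x, y, z axes, in that order (R = Rz(yaw) Ry(pitch) Rx(roll)).
In Python, from rig import bot gives the robot as it stands. The module is installed in compiled form; this text tells all that it offers.
- The arm moves only by the tool servo_tool, never from a script. Its argument "targets" is a list that holds one entry, the list of rows, each a list of 5 numbers: the opening, from -1 (shut) to 1 (fully open), so that 0 is half open, then the shift along the world's x, y, z in units of 40 mm (1.0 is 40 mm), then the turn about the world's z in units of 6 degrees (1.0 is 6 degrees). A call has 1 to 20 rows; each row is the pose to reach, as a shift and turn from the pose measured when the call began; what a row does not reach only later rows make up. A row lasts 1/10 s, in which the tool goes at most 50 mm and 8.59 degrees, less where a joint would pass 70% of its speed; a pose out of reach is approached as far as the arm can. A call with a gripper value outside its range is refused whole. The fingers move at their own pace and stop on an object; "squeeze" is the grip in N (left out, the last holds). Time passes only in rows, so rows that repeat a pose let the fingers close. It gives the time, the measured TCP pose, the force and the opening at its end, in the units of the state.
- bot.get_state(): the state, without advancing time (a new reading comes with each control period).
- bot.get_image(name): name is "scene" or "top" or "wrist"; returns the picture (420x560x3 uint8, red, green, blue); there is no depth.
- bot.camera_params(name): a dict with "vfov" (degrees; the focal length in pixels is half the picture's height over the tangent of half this angle, whatever the lens; pixels are square), "cx", "cy" (the principal point, pixels), "R" (3x3) and "t" (3): a world point X has camera coordinates R X + t. Camera axes: x right, y down, z forward; pixel columns grow to the right and rows downward; lengths in m; the calibration is good to about 2 mm. The wrist camera is an equidistant fisheye: a pixel r from the principal point sees the ray r / f radians off the axis. A picture is of the moment at which its call begins: read the wrist's pose just before it. camera_params takes no time and is no camera call; for the wrist camera it gives the pose at the moment of the call.
- bot.finish_job(): hands the job in, once; it reports no verdict.
Trained networks look in the newest picture that a camera, given by its name, has taken for a name from the list of things; names that differ only in an ending like _2 or _b are one class to them, and where a whole thing is asked for, a point or a joint stands for the part that bears it (a point fixed in the world has none). Each returns a list of dicts, best first, with "conf" (0 to 1); they miss things now and then, are a little off and sometimes report something else, mostly with a low value. They report only what shows in the picture. A call takes as long as a camera call. They do not tell look-alikes from the thing itself.
- bot.find_in(query, camera): "bbox" ([left, top, right, bottom] in pixels, round what is visible of it).
- bot.cut_out(query, camera): "region" (420x560 bool, what is visible of it) and "bbox" ([left, top, right, bottom] in pixels, round what is visible of it).
- bot.mark_of(query, camera): "location" ([row, column] in pixels: a listed point, or the origin of a listed thing).
The state is a dict: "clock": time; "joint_positions": joint angles; "dq": joint speeds; "joint_torque": joint torques, N m; "ee_pos": TCP position; "orientation": TCP orientation; "force": force on the tool from outside, world axes, zero at the start; "ft_torque": the same for the moment, N m; "grip_width": finger opening in m.
Only numpy, scipy, OpenCV 4.12 (cv2) and the standard library are available. Lean on these libraries where they do the work, as an engineer would, in place of code of your own. Each camera call takes 0.05 s, during which the arm holds its last target.

## Working session

There is one attempt and no reset: what is moved stays moved. The work goes in short steps, Python scripts to look and compute and a tool call to move; the robot and the scene stay as the last step left them, time stands still between calls to the robot, and variables do not carry over. Pictures are saved under pics/ and viewed, and the job is handed in when it is done.

Besides the shell and the picture viewer there is one more tool, called after "Emit:" by a JSON object that holds its "api" and its "payload", one argument or row to a line. servo_tool: Moves the arm, as the interface text tells. Its arguments: {"type":"object","properties":{"targets":{"type":"array","items":{"type":"array","items":{"type":"array","items":{"type":"number"}}}},"squeeze":{"type":"number"}},"required":["targets"]}

```bash
mkdir -p pics
python3 - <<'E'
from rig import bot
import cv2
s=bot.get_state();print({k:(v if not hasattr(v,'__len__') else [round(float(x),3) for x in v]) for k,v in s.items()})
for c in ["scene","top","wrist"]:
    im=bot.get_image(c);cv2.imwrite(f"pics/{c}0.png",im[:,:,::-1])
    p=bot.camera_params(c);print(c,p)
    for q in ["ring","spindle","spacer"]:
        print(q,[(round(d['conf'],2),[round(float(x)) for x in d['bbox']]) for d in bot.find_in(q,c)])
E
```

```text
{'clock': 0.0, 'joint_positions': [-73.58, 19.13, 2.286, 84.011, -0.77, 76.966, -3.352], 'dq': [0.036, -0.07, -0.077, 0.011, 0.006, 0.129, -0.144], 'joint_torque': [-0.001, -65.854, 1.364, -40.557, 0.017, 0.012, -0.0], 'ee_pos': [0.245, 0.602, 0.404], 'orientation': [-87.461, 89.908, -109.568], 'force': [0.302, -0.495, -0.141], 'ft_torque': [-0.019, -0.023, 0.035], 'grip_width': 0.08567148503100978}
scene {'vfov': 56.05518033412239, 'cx': 275.94300777415833, 'cy': 213.82049317517087, 'R': array([[ 0.22555312,  0.97421887, -0.00483605],
       [ 0.55552012, -0.13268985, -0.82084761],
       [-0.80032692,  0.18245821, -0.5711268 ]]), 't': array([-0.18244691, -0.2300152 ,  1.32254799])}
ring [(0.89, [213, 223, 237, 250]), (0.58, [256, 232, 271, 247]), (0.56, [181, 198, 213, 228]), (0.18, [295, 192, 343, 246])]
spindle [(0.75, [299, 192, 343, 249]), (0.35, [214, 226, 236, 249])]
spacer [(0.9, [125, 234, 146, 255])]
top {'vfov': 52.91895871922427, 'cx': 276.6791396811199, 'cy': 207.43167473801836, 'R': array([[-0.02257584, -0.99960757,  0.01658402],
       [-0.98837041,  0.01982072, -0.15076824],
       [ 0.15038037, -0.01979487, -0.98843002]]), 't': array([0.04047564, 0.55724297, 0.94617547])}
ring [(0.85, [297, 211, 322, 234]), (0.82, [318, 253, 351, 288]), (0.51, [270, 210, 284, 223])]
spindle [(0.77, [196, 202, 241, 249])]
spacer [(0.74, [271, 136, 305, 178]), (0.49, [383, 226, 404, 248]), (0.4, [116, 163, 162, 220])]
wrist {'vfov': 65.70646984690485, 'cx': 282.6087449687851, 'cy': 208.73269692473644, 'R': array([[ 3.74838486e-01,  9.27090130e-01,  1.45267835e-05],
       [ 8.94735643e-01, -3.61761114e-01,  2.61872155e-01],
       [ 2.42784345e-01, -9.81467644e-02, -9.65102572e-01]]), 't': array([-0.65024543, -0.03597951,  0.37797677])}
ring [(0.67, [0, 365, 11, 384])]
spindle [(0.81, [99, 386, 138, 415])]
spacer []
```

Run:
```python
import cv2
im=cv2.imread("pics/top0.png");cv2.imwrite("pics/top0z.png",cv2.resize(im[120:300,180:420],None,fx=3.3,fy=3.3,interpolation=cv2.INTER_CUBIC))
```

```text
(no output)
```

View pics/top0.png

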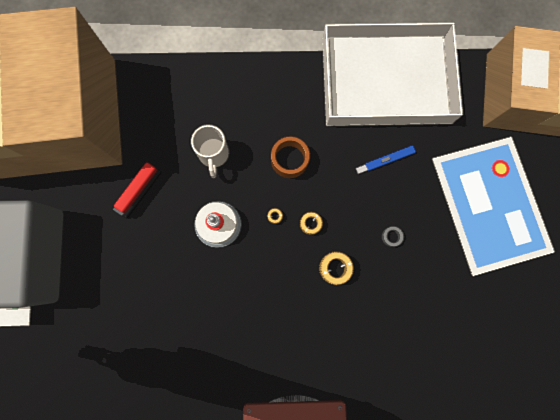

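View pics/scene0.png

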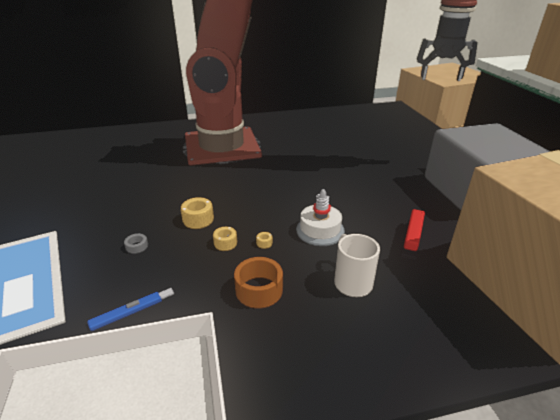

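View pics/wrist0.png

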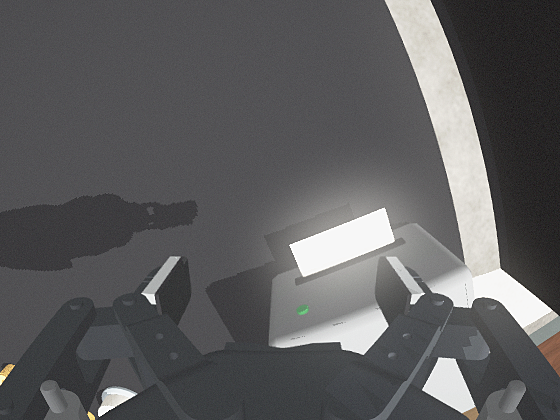

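View pics/top0z.png

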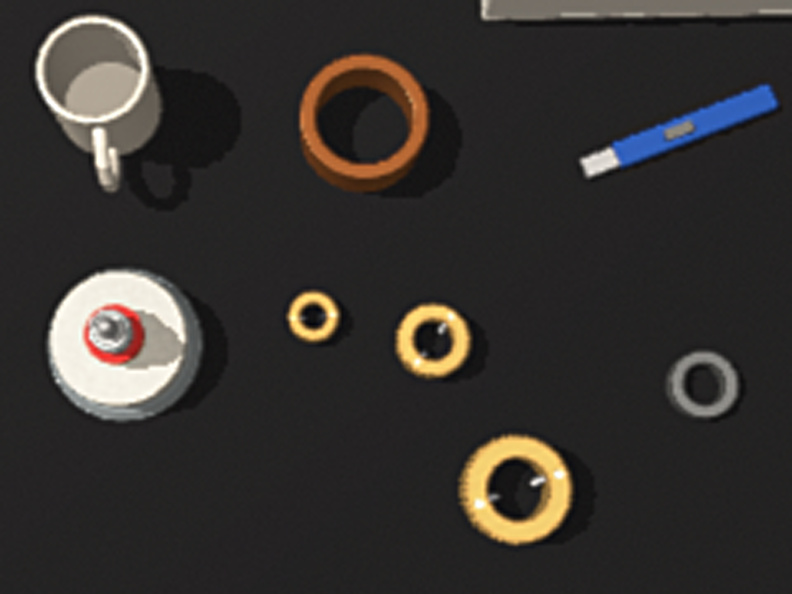

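Three brass rings appear in the top view: small at (275,216), middle at (311,222), large at (336,269). The middle one is about as wide as the 48 mm spacer at (393,236). I'll measure it next.

```bash
cat > h.py <<'E'
import numpy as np, cv2
from rig import bot
def unproj(p,cam,u,v,z):
    f=210/np.tan(np.radians(p['vfov'])/2)
    d=np.array([(u-p['cx'])/f,(v-p['cy'])/f,1.])
    if cam=='wrist':
        r=np.hypot(d[0],d[1]); 
        d=np.array([d[0]/r*np.sin(r),d[1]/r*np.sin(r),np.cos(r)]) if r>1e-9 else d
    R=np.array(p['R']);t=np.array(p['t'])
    C=-R.T@t; w=R.T@d
    return C+w*(z-C[2])/w[2]
def proj(p,cam,X):
    f=210/np.tan(np.radians(p['vfov'])/2)
    c=np.array(p['R'])@X+np.array(p['t'])
    if cam=='wrist':
        th=np.arctan2(np.hypot(c[0],c[1]),c[2]);n=np.hypot(c[0],c[1]);return p['cx']+f*th*c[0]/n,p['cy']+f*th*c[1]/n
    return p['cx']+f*c[0]/c[2],p['cy']+f*c[1]/c[2]
E
python3 - <<'E'
from h import *
for c in ["top","scene"]:
    im=bot.get_image(c);p=bot.camera_params(c)
    for q in ["ring","ring_lug","stud_tip","thread_start","spindle","disc"]:
        for d in bot.mark_of(q,c):
            r,k=d['location'];z={"ring":.015,"ring_lug":.015,"stud_tip":.114,"thread_start":.096,"spindle":0,"disc":.068}[q]
            print(c,q,round(d['conf'],2),[round(float(x),1) for x in(k,r)],unproj(p,c,k,r,z).round(4))
    for d in bot.cut_out("ring",c):
        m=d['region'].astype('uint8');cs,_=cv2.findContours(m,0,1)
        k=max(cs,key=cv2.contourArea).reshape(-1,2)
        if len(k)<5: continue
        P=np.array([unproj(p,c,u,v,.03 )[:2] for u,v in k])
        print('region',round(d['conf'],2),d['bbox'],P.mean(0).round(4),np.ptp(P,axis=0).round(4))
E
```

```text
top ring 0.7 [333.0, 268.8] [ 0.413  -0.1015  0.015 ]
top ring 0.64 [272.2, 215.0] [0.5439 0.0392 0.015 ]
top ring 0.51 [308.2, 220.6] [ 0.5286 -0.0468  0.015 ]
top ring_lug 0.62 [307.5, 228.6] [ 0.5094 -0.0445  0.015 ]
top ring_lug 0.58 [327.0, 270.4] [ 0.4096 -0.0872  0.015 ]
top ring_lug 0.57 [269.5, 212.6] [0.5499 0.0456 0.015 ]
top stud_tip 0.9 [211.5, 221.7] [0.5188 0.171  0.114 ]
top thread_start 0.61 [222.6, 221.7] [0.5204 0.1491 0.096 ]
top spindle 0.23 [287.9, 159.7] [ 0.6838 -0.0029  0.    ]
top disc 0.55 [214.5, 219.7] [0.5287 0.1705 0.068 ]
top disc 0.19 [139.7, 193.2] [0.5931 0.3405 0.068 ]
region 0.65 [318.8, 251.9, 349.7, 285.8] [ 0.4152 -0.1054] [0.0717 0.075 ]
region 0.59 [270.2, 207.7, 283.2, 223.5] [0.5392 0.034 ] [0.0311 0.0309]
region 0.58 [298.7, 212.5, 320.1, 235.5] [ 0.5218 -0.0504] [0.0523 0.0502]
scene ring 0.97 [228.5, 236.7] [ 0.519  -0.0428  0.015 ]
scene ring 0.95 [197.4, 211.4] [ 0.4005 -0.1045  0.015 ]
scene ring 0.66 [264.4, 240.5] [0.5512 0.0333 0.015 ]
scene ring_lug 0.84 [227.5, 234.4] [ 0.51   -0.0439  0.015 ]
scene ring_lug 0.67 [265.9, 235.1] [0.5328 0.0406 0.015 ]
scene ring_lug 0.65 [203.8, 210.5] [ 0.4002 -0.0888  0.015 ]
scene spindle 0.56 [325.4, 230.8] [0.5303 0.1844 0.    ]
scene disc 0.66 [319.6, 203.7] [0.5137 0.1713 0.068 ]
region 0.82 [182.9, 197.8, 214.0, 232.0] [ 0.4231 -0.1061] [0.1343 0.0736]
region 0.69 [214.4, 224.0, 234.9, 250.8] [ 0.5398 -0.0545] [0.0795 0.049 ]
region 0.68 [254.6, 232.2, 271.2, 247.8] [0.5658 0.029 ] [0.0548 0.0374]
```

Run:
```python
from h import *
from scipy.spatial.transform import Rotation as Ro
s=bot.get_state();R=Ro.from_euler('xyz',s['orientation'],degrees=True).as_matrix()
print(R.round(3),s['clock'])
p=bot.camera_params('wrist');C=-p['R'].T@p['t'];print(C,R.T@(C-s['ee_pos']),(p['R']@R).round(3))
```

```text
[[-0.     0.376  0.926]
 [ 0.     0.926 -0.376]
 [-1.     0.    -0.   ]] 1.4
[0.18416784 0.62693269 0.37429113] [ 0.03044183  0.0001761  -0.06529804] [[-0.     1.    -0.002]
 [-0.262  0.002  0.965]
 [ 0.965  0.001  0.262]]
```

Emit:
{"api": "servo_tool", "payload": {
  "targets": [
    [[1,6.9,-13.55,0,-16],[1,6.9,-13.55,0,-16],[1,6.9,-13.55,0,-16],[1,6.9,-13.55,0,-16],[1,6.9,-13.55,0,-16],[1,6.9,-13.55,0,-16],[1,6.9,-13.55,0,-16],[1,6.9,-13.55,0,-16],[1,6.9,-13.55,0,-16],[1,6.9,-13.55,0,-16],[1,6.9,-13.55,0,-16],[1,6.9,-13.55,0,-16],[1,6.9,-13.55,0,-16],[1,6.9,-13.55,0,-16],[1,6.9,-13.55,0,-16],[1,6.9,-13.55,0,-16]]
  ]
}}

```text
clock: 3.0
ee_pos: [0.5201, 0.062, 0.4046]
orientation: [-109.8, 90.0, 132.3]
force: [0.3, 0.5, -0.2]
grip_width: 0.0856
```

```bash
cat >> h.py <<'E'
from scipy.spatial.transform import Rotation as Ro
def st():
    s=bot.get_state();R=Ro.from_euler('xyz',s['orientation'],degrees=True).as_matrix()
    print('t',round(float(s['clock']),2),'pos',np.round(s['ee_pos'],4),'jaw',round(float(np.degrees(np.arctan2(R[1,1],R[0,1]))),2),'tilt',np.round(R[:,0],3),'q',np.round(s['joint_positions'],1),'F',np.round(s['force'],2),'T',np.round(s['ft_torque'],3),'w',round(float(s['grip_width']),4))
    return s,R
E
python3 - <<'E'
from h import *
st();c='wrist'
im=bot.get_image(c);p=bot.camera_params(c);cv2.imwrite("pics/w1.png",im[:,:,::-1])
Z={"ring":.015,"ring_lug":.015,"stud_tip":.114,"thread_start":.096,"spindle":0,"disc":.068}
for q in Z:
    for d in bot.mark_of(q,c):
        r,k=d['location'];print(q,round(d['conf'],2),[round(float(x),1) for x in(k,r)],unproj(p,c,k,r,Z[q]).round(4))
E
```

```text
t 3.0 pos [0.5201 0.062  0.4046] jaw -27.94 tilt [-0.  0. -1.] q [-43.4   4.   33.7 102.8  -2.3  73.9 -37.1] F [ 0.29  0.46 -0.25] T [-0.03   0.003  0.01 ] w 0.0856
ring 0.79 [311.6, 193.9] [0.5435 0.0342 0.015 ]
ring 0.74 [329.0, 259.4] [ 0.5263 -0.0485  0.015 ]
ring_lug 0.94 [259.2, 325.5] [ 0.4032 -0.0941  0.015 ]
ring_lug 0.64 [319.0, 262.0] [ 0.5141 -0.0458  0.015 ]
ring_lug 0.61 [304.5, 185.5] [0.5408 0.0466 0.015 ]
ring_lug 0.39 [423.0, 169.6] [ 0.676 -0.001  0.015]
stud_tip 0.67 [222.7, 80.6] [0.5262 0.1735 0.114 ]
stud_tip 0.48 [243.3, 95.3] [0.5349 0.1546 0.114 ]
thread_start 0.93 [229.5, 96.1] [0.5231 0.1622 0.096 ]
thread_start 0.43 [244.8, 90.8] [0.5367 0.1598 0.096 ]
spindle 0.65 [243.7, 94.3] [0.5282 0.1704 0.    ]
disc 0.67 [232.6, 91.6] [0.5247 0.1688 0.068 ]
```

View pics/w1.png

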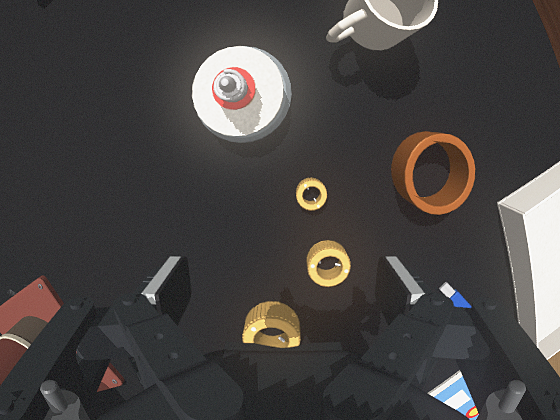

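The middle ring in the wrist view at (328,263) is the candidate; the small one is at (312,194) and the large one at (271,325). I'll move above the middle ring, confirm its size and find its lug dots.

Emit:
{"api": "servo_tool", "payload": {
  "targets": [
    [[1,0.06,-2.78,-2.5,0],[1,0.06,-2.78,-2.5,0],[1,0.06,-2.78,-2.5,0],[1,0.06,-2.78,-2.5,0],[1,0.06,-2.78,-2.5,0],[1,0.06,-2.78,-2.5,0]]
  ]
}}

```text
clock: 3.95
ee_pos: [0.5234, -0.0497, 0.3054]
orientation: [149.7, 89.9, 31.7]
force: [-0.2, 0.8, 0.0]
grip_width: 0.0853
```

Run:
```python
from h import *
s,R=st();c='wrist'
im=bot.get_image(c);p=bot.camera_params(c);cv2.imwrite("pics/w2.png",im[:,:,::-1])
print(proj(p,c,np.array([s['ee_pos'][0],s['ee_pos'][1],.03])))
for d in bot.cut_out("ring",c):
    print(d['conf'],d['bbox'])
u,v=proj(p,c,np.array([0.5225,-.05,.03]));u=int(u);v=int(v)
y0=max(v-60,0);x0=u-80;print('crop',x0,y0)
cv2.imwrite("pics/w2z.png",cv2.resize(im[y0:v+60,x0:u+80,::-1],None,fx=5,fy=5,interpolation=cv2.INTER_CUBIC))
```

```text
t 3.95 pos [ 0.5234 -0.0497  0.3054] jaw -28.0 tilt [ 0.001  0.001 -1.   ] q [-34.3  10.2  38.8 109.9  -7.3  62.2 -20.5] F [-0.17  0.76  0.01] T [-0.009 -0.018 -0.002] w 0.0853
(np.float64(281.06152347486716), np.float64(209.42627820633328))
0.82 [230.7, 80.9, 276.3, 126.5]
0.69 [177.5, 265.9, 246.8, 352.9]
0.65 [251.7, 174.0, 312.2, 242.7]
crop 200 150
```

View pics/w2z.png

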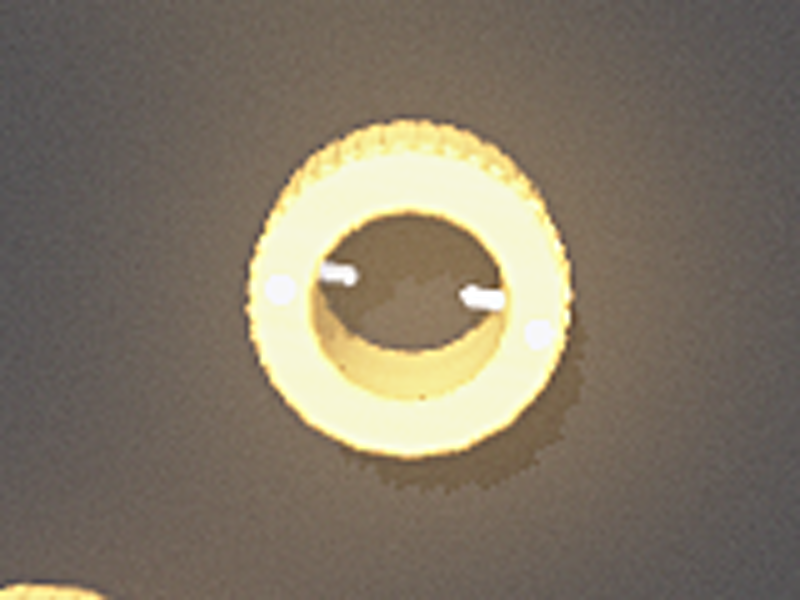

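Run:
```python
from h import *
c='wrist';p=bot.camera_params(c)
U=lambda a,b:unproj(p,c,200+a/5,150+b/5,.03)
a=U(280,290);b=U(538,333);print(a,b,(a+b)/2,np.linalg.norm(a-b),np.degrees(np.arctan2(*(b-a)[[1,0]])))
for q in [(312,306),(505,306),(409,212),(409,400),(248,306),(571,306),(409,457),(409,152)]:print(q,U(*q).round(4))
```

```text
[ 0.50657513 -0.03943628  0.03      ] [ 0.53912618 -0.06458091  0.03      ] [ 0.52285065 -0.0520086   0.03      ] 0.04113178003372349 -37.68493476764225
(312, 306) [ 0.5098 -0.0441  0.03  ]
(505, 306) [ 0.5365 -0.0582  0.03  ]
(409, 212) [ 0.5303 -0.0379  0.03  ]
(409, 400) [ 0.5159 -0.0649  0.03  ]
(248, 306) [ 0.5008 -0.0393  0.03  ]
(571, 306) [ 0.5457 -0.0631  0.03  ]
(409, 457) [ 0.5114 -0.0735  0.03  ]
(409, 152) [ 0.5347 -0.0295  0.03  ]
```

The ring's outer diameter measures 50 mm and its bore 30 to 31 mm, so this is the right one. Its lugs lie along -37.7°. Next I'll view the stud from the same relative pose, so that camera bias cancels.

Emit:
{"api": "servo_tool", "payload": {
  "targets": [
    [[1,0,5.55,2.1,0],[1,0,5.55,2.1,0],[1,0,5.55,2.1,0],[1,0,5.55,2.1,0],[1,0,5.55,2.1,0],[1,0,5.55,2.1,0],[1,0,5.55,2.1,0],[1,0,5.55,2.1,0]]
  ]
}}

```text
clock: 4.85
ee_pos: [0.5234, 0.1717, 0.3896]
orientation: [136.3, 89.9, 18.3]
force: [-0.0, -0.2, 0.3]
grip_width: 0.0855
```

Run:
```python
from h import *
s,R=st();c='wrist'
im=bot.get_image(c);p=bot.camera_params(c);cv2.imwrite("pics/w3.png",im[:,:,::-1])
for q,z in {"stud_tip":.114,"thread_start":.096,"disc":.068}.items():
    for d in bot.mark_of(q,c):
        r,k=d['location'];print(q,round(d['conf'],2),[round(float(x),1) for x in(k,r)],unproj(p,c,k,r,z).round(4))
print('crop 230 150')
cv2.imwrite("pics/w3z.png",cv2.resize(im[150:250,230:330,::-1],None,fx=6,fy=6,interpolation=cv2.INTER_CUBIC))
```

```text
t 4.85 pos [0.5234 0.1717 0.3896] jaw -27.99 tilt [ 0.002  0.001 -1.   ] q [-50.3   8.2  30.6 100.5  -4.4  72.4 -46.7] F [-0.04 -0.18  0.31] T [-0.013 -0.057 -0.009] w 0.0855
stud_tip 0.84 [284.5, 207.7] [0.5264 0.1711 0.114 ]
stud_tip 0.48 [451.7, 246.4] [0.6421 0.0692 0.114 ]
thread_start 0.63 [286.8, 212.7] [0.5239 0.162  0.096 ]
disc 0.69 [283.0, 196.0] [0.5249 0.1705 0.068 ]
crop 230 150
```

View pics/w3z.png

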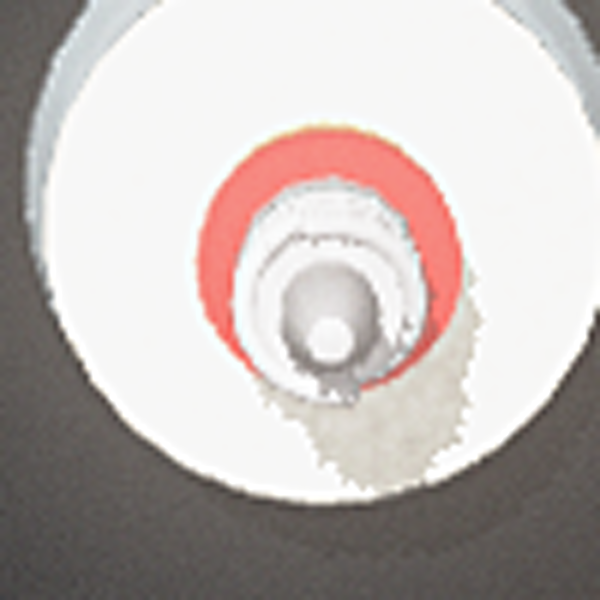

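View pics/w3.png

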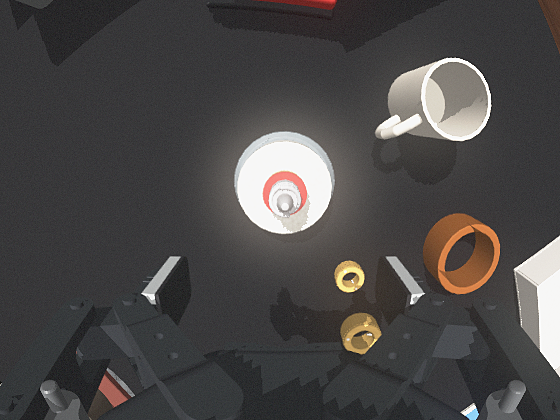

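Run:
```python
from h import *
c='wrist';p=bot.camera_params(c)
U=lambda a,b,z:unproj(p,c,230+a/6,150+b/6,z).round(4)
print('tip',U(328,340,.114),'disc',[U(*q,.068) for q in [(198,260),(463,260),(328,125),(328,392)]],'thr',U(341,376,.096))
im=cv2.imread('pics/w3.png')[170:230,255:315]
g=cv2.cvtColor(im,6).astype(float);g=np.clip((g-120)/(255-120),0,1)**2.5*255
cv2.imwrite('pics/w3e.png',cv2.resize(g.astype('uint8'),None,fx=10,fy=10,interpolation=cv2.INTER_CUBIC))
im=bot.get_image('scene')[170:250,290:350,::-1];cv2.imwrite('pics/s3e.png',cv2.resize(im,None,fx=7,fy=7,interpolation=cv2.INTER_CUBIC))
```

```text
tip [0.5269 0.1719 0.114 ] disc [array([0.5099, 0.1816, 0.068 ]), array([0.5457, 0.1626, 0.068 ]), array([0.5372, 0.1907, 0.068 ]), array([0.5176, 0.1537, 0.068 ])] thr [0.524  0.1622 0.096 ]
```

View pics/w3e.png

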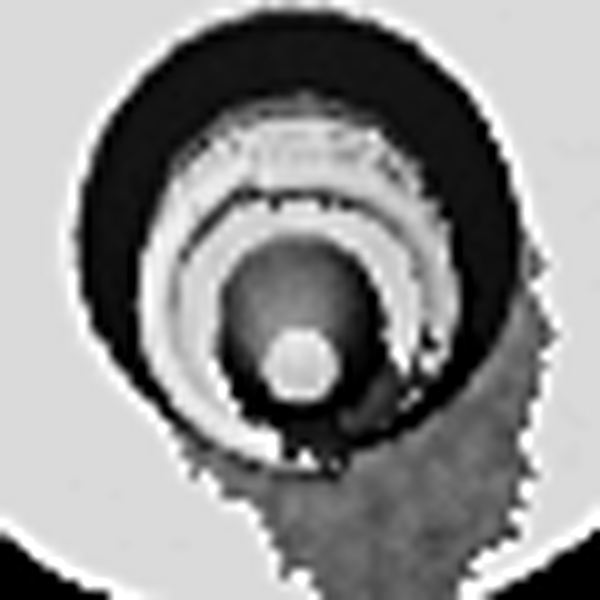

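View pics/s3e.png

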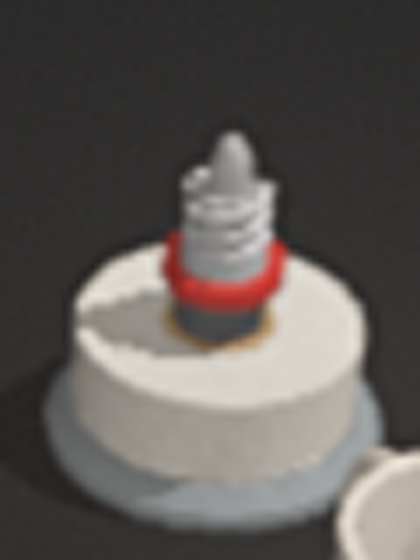

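Two independent cues agree that the thread ends lie along about 75°/-105°: the detector, and the end features at the left and right of the stud in the scene crop. The stud is at about (0.527, 0.172). I'll return to the ring with the jaws at about +26°, which leaves one long clockwise stroke.

Emit:
{"api": "servo_tool", "payload": {
  "targets": [
    [[1,0,-5.58,-2.1,9],[1,0,-5.58,-2.1,9],[1,0,-5.58,-2.1,9],[1,0,-5.58,-2.1,9],[1,0,-5.58,-2.1,9],[1,0,-5.58,-2.1,9],[1,0,-5.58,-2.1,9],[1,0,-5.58,-2.1,9],[1,0,-5.58,-2.1,9]]
  ]
}}

```text
clock: 6.0
ee_pos: [0.5235, -0.0515, 0.3055]
orientation: [143.5, 89.9, 79.3]
force: [-0.2, 0.7, -0.0]
grip_width: 0.0853
```

Run:
```python
from h import *
s,R=st();c='wrist'
im=bot.get_image(c);p=bot.camera_params(c);cv2.imwrite("pics/w4.png",im[:,:,::-1])
print('crop 220 155')
cv2.imwrite("pics/w4z.png",cv2.resize(im[155:265,220:340,::-1],None,fx=6,fy=5.45454545,interpolation=cv2.INTER_CUBIC))
```

```text
t 6.0 pos [ 0.5235 -0.0515  0.3055] jaw 25.76 tilt [ 0.     0.002 -1.   ] q [-30.3   9.9  34.5 109.7  -6.4  62.3  32.6] F [-0.2   0.75 -0.02] T [ 0.012 -0.007  0.029] w 0.0853
crop 220 155
```

View pics/w4z.png

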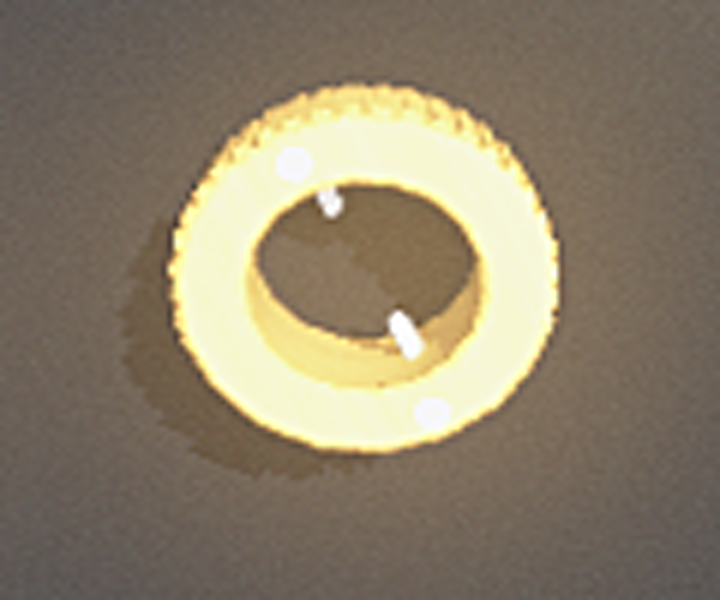

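View pics/w4.png

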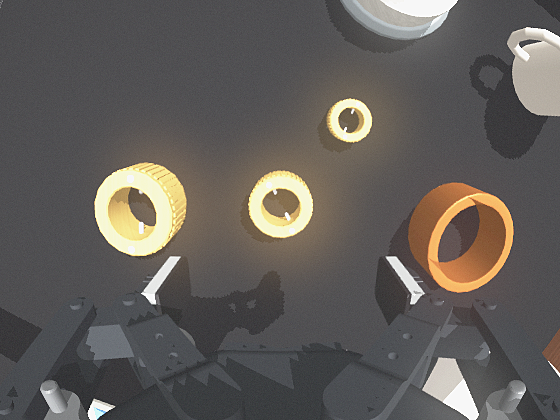

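Run:
```python
from h import *
c='wrist';p=bot.camera_params(c)
U=lambda a,b:unproj(p,c,220+a/6,155+b/5.4545,.03)
a=U(294,164);b=U(433,412);print(a,b,(a+b)/2,np.linalg.norm(a-b),np.degrees(np.arctan2(*(b-a)[[1,0]])))
q=[U(*q) for q in [(175,285),(557,285),(365,452),(252,285),(487,285),(367,185),(367,388)]];print(np.round(q,4))
print((q[0]+q[1])/2,(q[3]+q[4])/2,(q[5]+q[6])/2)
print('tapes');print([ (round(d['conf'],2),unproj(p,c,d['location'][1],d['location'][0],0).round(3)) for d in bot.mark_of('tape',c)])
```

```text
[ 0.50722323 -0.03883227  0.03      ] [ 0.53956316 -0.06407225  0.03      ] [ 0.52339319 -0.05145226  0.03      ] 0.04102349951031539 -37.97055775447584
[[ 0.5008 -0.0616  0.03  ]
 [ 0.5456 -0.0398  0.03  ]
 [ 0.5341 -0.0736  0.03  ]
 [ 0.5098 -0.0572  0.03  ]
 [ 0.5374 -0.0438  0.03  ]
 [ 0.517  -0.0375  0.03  ]
 [ 0.5301 -0.0646  0.03  ]]
[ 0.52318342 -0.05067616  0.03      ] [ 0.5236013  -0.05047604  0.03      ] [ 0.52350704 -0.05102516  0.03      ]
tapes
[(0.62, array([ 0.686, -0.01 ,  0.   ]))]
```

Emit:
{"api": "servo_tool", "payload": {
  "targets": [
    [[1,0,0,-1.1,0],[1,0,0,-2.2,0],[1,0,0,-3.0,0],[1,0,0,-3.28,0],[1,0,0,-3.28,0],[0,0,0,-3.28,0],[-0.5,0,0,-3.28,0],[-1,0,0,-3.28,0],[-1,0,0,-3.28,0],[-1,0,0,-3.28,0],[-1,0,0,-3.28,0],[-1,0,0,-3.28,0],[-1,0,0,-3.28,0]]
  ],
  "squeeze": 40
}}

```text
clock: 7.4
ee_pos: [0.5243, -0.0512, 0.1763]
orientation: [103.7, 89.8, 39.5]
force: [-2.6, 0.3, 9.2]
grip_width: 0.0491
```

Run:
```python
from h import *
st()
```

```text
t 7.4 pos [ 0.5243 -0.0512  0.1763] jaw 25.84 tilt [ 0.003  0.003 -1.   ] q [-26.4  21.   31.6 115.4 -15.   47.3  39.6] F [-2.55  0.29  9.24] T [-0.039  0.687  0.053] w 0.0491
```

Emit:
{"api": "servo_tool", "payload": {
  "targets": [
    [[-1,0,0,1.2,0],[-1,0,0,2.4,0],[-1,0,0,3.6,1],[-1,0,0.3,3.85,2],[-1,0.03,1.3,3.85,3.4],[-1,0.07,2.5,3.85,4.8],[-1,0.07,3.7,3.85,6.2],[-1,0.07,4.8,3.85,7.6],[-1,0.07,5.58,3.85,9],[-1,0.07,5.58,3.85,10.4],[-1,0.07,5.58,3.85,11.8],[-1,0.07,5.58,3.85,13.2],[-1,0.07,5.58,3.85,14.6],[-1,0.07,5.58,3.85,16],[-1,0.07,5.58,3.85,17.4],[-1,0.07,5.58,3.85,18.8],[-1,0.07,5.58,3.85,20.2],[-1,0.07,5.58,3.85,21.4],[-1,0.07,5.58,3.85,22],[-1,0.07,5.58,3.85,22]]
  ]
}}

```text
clock: 9.4
ee_pos: [0.5271, 0.1718, 0.3313]
orientation: [90.2, 89.8, 158.1]
force: [-1.1, 0.3, -1.9]
grip_width: 0.0495
```

Run:
```python
from h import *
st();c='wrist'
im=bot.get_image(c);cv2.imwrite("pics/w5.png",im[:,:,::-1])
im=bot.get_image('scene');cv2.imwrite("pics/s5.png",cv2.resize(im[130:270,240:420,::-1],None,fx=4,fy=4,interpolation=cv2.INTER_CUBIC))
```

```text
t 9.4 pos [0.5271 0.1718 0.3313] jaw 157.87 tilt [-0.003  0.001 -1.   ] q [-34.4  11.   13.4 103.4  -2.9  66.  137.7] F [-1.11  0.25 -1.88] T [-0.013  0.025  0.003] w 0.0495
```

View pics/w5.png

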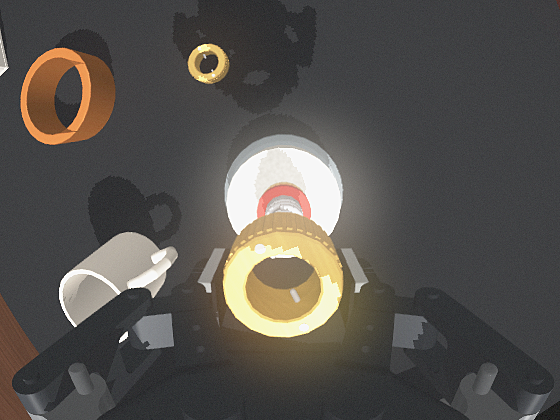

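View pics/s5.png

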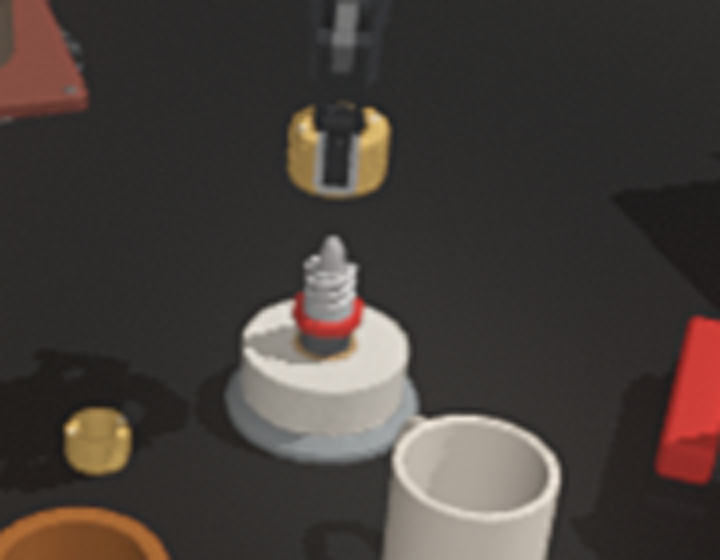

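Run:
```python
from h import *
c='wrist';p=bot.camera_params(c)
im=cv2.imread('pics/w5.png')[205:345,210:360];cv2.imwrite('pics/w5z.png',cv2.resize(im,None,fx=4,fy=4,interpolation=cv2.INTER_CUBIC))
s,R=st()
for z in(.180,.185,.19): 
    a=unproj(p,c,260,248.5,z);b=unproj(p,c,303.5,327,z);print(z,(a+b)/2,np.linalg.norm(a-b),np.degrees(np.arctan2(*(b-a)[[1,0]])))
print(proj(p,c,np.array([*s['ee_pos'][:2],.185])))
```

```text
t 9.5 pos [0.5271 0.1719 0.331 ] jaw 157.71 tilt [-0.003  0.001 -1.   ] q [-34.5  11.   13.4 103.4  -2.9  66.  137.6] F [ 0.43  0.31 -1.15] T [ 0.01  -0.037  0.068] w 0.0489
0.18 [0.52827151 0.17394926 0.18      ] 0.042803942746139544 93.3114848201255
0.185 [0.52722163 0.17130451 0.185     ] 0.041029001701489876 93.31148482012557
0.19 [0.52617175 0.16865976 0.19      ] 0.03925406065684027 93.31148482012563
(np.float64(283.74895095895505), np.float64(291.5721395525387))
```

View pics/w5z.png

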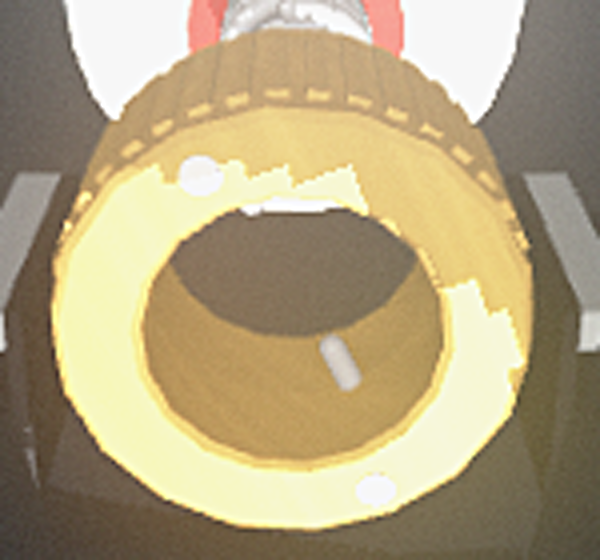

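Emit:
{"api": "servo_tool", "payload": {
  "targets": [
    [[-1,0,0.01,-0.5,0],[-1,0,0.01,-0.9,0],[-1,0,0.01,-1.2,0],[-1,0,0.01,-1.4,0],[-1,0,0.01,-1.5,0],[-1,0,0.01,-1.5,0]]
  ]
}}

```text
clock: 10.1
ee_pos: [0.5271, 0.1722, 0.2708]
orientation: [100.7, 89.8, 168.4]
force: [0.1, 0.4, -0.3]
grip_width: 0.049
```

Run:
```python
from h import *
st()
im=bot.get_image('scene');cv2.imwrite("pics/s6.png",cv2.resize(im[130:250,270:390,::-1],None,fx=5,fy=5,interpolation=cv2.INTER_CUBIC))
```

```text
t 10.1 pos [0.5271 0.1722 0.2708] jaw 157.68 tilt [-0.003  0.001 -1.   ] q [-34.   14.6  13.1 106.9  -3.9  59.1 138.3] F [ 0.09  0.42 -0.27] T [ 0.014 -0.05  -0.025] w 0.049
```

View pics/s6.png

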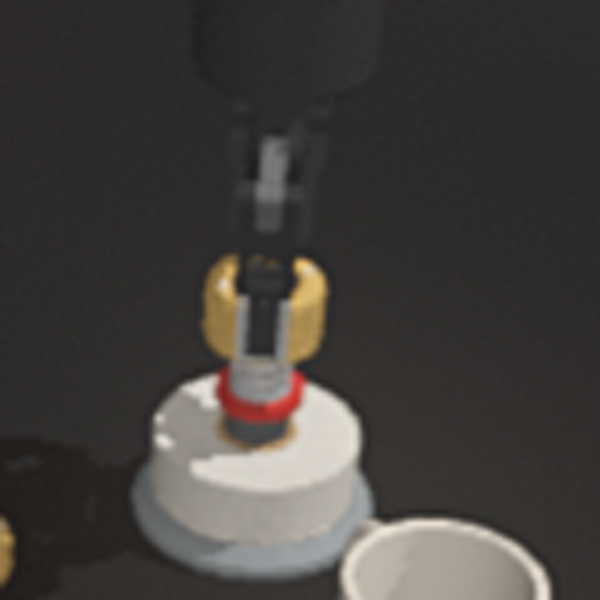

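Emit:
{"api": "servo_tool", "payload": {
  "targets": [
    [[-1,0,0,-0.1,0],[-1,0,0,-0.2,0],[-1,0,0,-0.27,0],[-1,0,0,-0.27,0]]
  ]
}}

```text
clock: 10.55
ee_pos: [0.5271, 0.1722, 0.26]
orientation: [99.9, 89.8, 167.6]
force: [-0.3, -0.1, -0.6]
grip_width: 0.049
```

Run:
```python
from h import *
st()
```

```text
t 10.55 pos [0.5271 0.1722 0.26  ] jaw 157.69 tilt [-0.003  0.001 -1.   ] q [-33.9  15.3  13.  107.4  -4.1  57.9 138.5] F [-0.29 -0.07 -0.58] T [ 0.02  -0.045  0.014] w 0.049
```

Ring centre is at about 99 mm with no contact yet. I'll continue in small steps.

Emit:
{"api": "servo_tool", "payload": {
  "targets": [
    [[-1,0,0,-0.05,0],[-1,0,0,-0.1,0],[-1,0,0,-0.1,0]]
  ]
}}

```text
clock: 10.85
ee_pos: [0.527, 0.1722, 0.2557]
orientation: [104.6, 89.8, 172.2]
force: [0.1, -0.6, -0.0]
grip_width: 0.0491
```

Run:
```python
from h import *
st()
```

```text
t 10.85 pos [0.527  0.1722 0.2557] jaw 157.68 tilt [-0.004  0.001 -1.   ] q [-33.9  15.6  13.  107.6  -4.2  57.4 138.6] F [ 0.1  -0.62 -0.01] T [ 0.019  0.05  -0.022] w 0.0491
```

Emit:
{"api": "servo_tool", "payload": {
  "targets": [
    [[-1,0,0,-0.03,0],[-1,0,0,-0.06,0],[-1,0,0,-0.08,0],[-1,0,0,-0.08,0]]
  ]
}}

```text
clock: 11.25
ee_pos: [0.5272, 0.1722, 0.2533]
orientation: [96.8, 89.8, 164.5]
force: [-2.9, -1.0, 7.2]
grip_width: 0.0493
```

Run:
```python
from h import *
st()
```

```text
t 11.25 pos [0.5272 0.1722 0.2533] jaw 157.68 tilt [-0.003  0.001 -1.   ] q [-33.9  15.8  12.9 107.7  -4.3  57.1 138.6] F [-2.9  -0.97  7.15] T [-0.248  0.647 -0.03 ] w 0.0493
```

Contact came at a ring centre of about 92.5 mm, so the lugs rest just before the thread starts, as planned. Now I turn clockwise, sinking 16 mm per turn.

Emit:
{"api": "servo_tool", "payload": {
  "targets": [
    [[-1,0,0,-0.015,-0.5],[-1,0,0,-0.02,-1.2],[-1,0,0,-0.025,-2],[-1,0,0,-0.03,-3],[-1,0,0,-0.037,-4],[-1,0,0,-0.043,-5],[-1,0,0,-0.05,-6],[-1,0,0,-0.05,-6]]
  ]
}}

```text
clock: 12.05
ee_pos: [0.5275, 0.1723, 0.2518]
orientation: [78.4, 89.8, 110.0]
force: [0.2, 0.5, 3.2]
grip_width: 0.0491
```

Run:
```python
from h import *
st()
```

```text
t 12.05 pos [0.5275 0.1723 0.2518] jaw 121.58 tilt [-0.001  0.003 -1.   ] q [-38.4  16.1  18.3 108.1  -6.2  56.8 104.2] F [0.16 0.47 3.18] T [-0.043  0.026 -0.017] w 0.0491
```

Emit:
{"api": "servo_tool", "payload": {
  "targets": [
    [[-1,0,0,-0.007,-1],[-1,0,0,-0.013,-2],[-1,0,0,-0.02,-3],[-1,0,0,-0.027,-4],[-1,0,0,-0.033,-5],[-1,0,0,-0.04,-6],[-1,0,0,-0.047,-7],[-1,0,0,-0.053,-8],[-1,0,0,-0.06,-9],[-1,0,0,-0.067,-10],[-1,0,0,-0.067,-10]]
  ]
}}

```text
clock: 13.15
ee_pos: [0.5276, 0.1723, 0.2492]
orientation: [73.6, 89.8, 45.2]
force: [-0.3, -0.8, 1.7]
grip_width: 0.0491
```

Run:
```python
from h import *
st()
```

```text
t 13.15 pos [0.5276 0.1723 0.2492] jaw 61.66 tilt [ 0.002  0.002 -1.   ] q [-46.5  17.   27.7 108.6  -9.5  56.4  47.2] F [-0.32 -0.8   1.67] T [-0.164 -0.047 -0.031] w 0.0491
```

Emit:
{"api": "servo_tool", "payload": {
  "targets": [
    [[-1,0,0,-0.007,-1],[-1,0,0,-0.013,-2],[-1,0,0,-0.02,-3],[-1,0,0,-0.027,-4],[-1,0,0,-0.033,-5],[-1,0,0,-0.04,-6],[-1,0,0,-0.047,-7],[-1,0,0,-0.053,-8],[-1,0,0,-0.06,-9],[-1,0,0,-0.067,-10],[-1,0,0,-0.073,-11],[-1,0,0,-0.08,-12],[-1,0,0,-0.087,-13],[-1,0,0,-0.093,-14],[-1,0,0,-0.093,-14]]
  ]
}}

```text
clock: 14.65
ee_pos: [0.5271, 0.172, 0.2453]
orientation: [40.8, 89.8, -71.5]
force: [-3.9, -2.6, 4.4]
grip_width: 0.049
```

Run:
```python
from h import *
st();st()
c='wrist'
im=bot.get_image(c);cv2.imwrite("pics/w7.png",im[190:350,180:390,::-1].repeat(3,0).repeat(3,1))
st()
```

```text
t 14.65 pos [0.5271 0.172  0.2453] jaw -22.24 tilt [ 0.001 -0.003 -1.   ] q [-59.   20.   43.2 109.3 -16.   56.8 -30.9] F [-3.92 -2.58  4.4 ] T [-0.517  0.763 -0.048] w 0.049
t 14.65 pos [0.5271 0.172  0.2453] jaw -22.24 tilt [ 0.001 -0.003 -1.   ] q [-59.   20.   43.2 109.3 -16.   56.8 -30.9] F [-3.92 -2.58  4.4 ] T [-0.517  0.763 -0.048] w 0.049
t 14.7 pos [0.5272 0.172  0.2453] jaw -22.09 tilt [ 0.001 -0.003 -1.   ] q [-59.   20.   43.1 109.3 -16.   56.8 -30.8] F [-4.06 -3.46  5.46] T [-0.516  0.856 -0.091] w 0.049
```

View pics/w7.png

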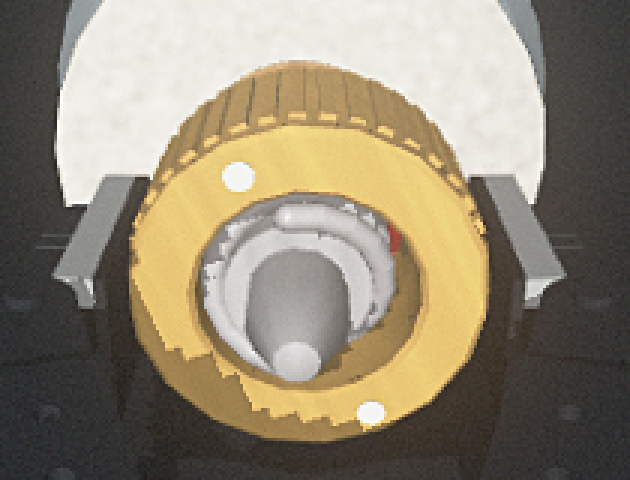

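Emit:
{"api": "servo_tool", "payload": {
  "targets": [
    [[-1,0,0,-0.007,-1],[-1,0,0,-0.013,-2],[-1,0,0,-0.02,-3],[-1,0,0,-0.027,-4],[-1,0,0,-0.027,-4]]
  ]
}}

```text
clock: 15.2
ee_pos: [0.5271, 0.172, 0.2444]
orientation: [34.1, 89.8, -101.9]
force: [-3.5, -0.8, 6.4]
grip_width: 0.0488
```

Run:
```python
from h import *
st()
```

```text
t 15.2 pos [0.5271 0.172  0.2444] jaw -46.02 tilt [-0.001 -0.003 -1.   ] q [-62.8  21.5  48.1 109.5 -18.8  57.3 -52.3] F [-3.54 -0.85  6.4 ] T [-0.288  0.65  -0.047] w 0.0488
```

Emit:
{"api": "servo_tool", "payload": {
  "targets": [
    [[-1,0,0,0.01,-1],[-1,0,0,0.0,-2],[-1,0,0,-0.007,-3],[-1,0,0,-0.013,-4],[-1,0,0,-0.013,-4]]
  ]
}}

```text
clock: 15.7
ee_pos: [0.5272, 0.1722, 0.2439]
orientation: [33.8, 89.8, -126.1]
force: [-2.2, -1.5, 5.0]
grip_width: 0.0492
```

Run:
```python
from h import *
st()
```

```text
t 15.7 pos [0.5272 0.1722 0.2439] jaw -69.93 tilt [-0.002 -0.002 -1.   ] q [-66.6  23.5  53.4 109.6 -22.1  58.  -73.4] F [-2.22 -1.48  4.96] T [-0.087  0.287 -0.06 ] w 0.0492
```

Emit:
{"api": "servo_tool", "payload": {
  "targets": [
    [[-1,0,0,-0.003,-1],[-1,0,0,-0.007,-2],[-1,0,0,-0.012,-3],[-1,0,0,-0.017,-4],[-1,0,0,-0.017,-4]]
  ]
}}

```text
clock: 16.2
ee_pos: [0.5273, 0.1723, 0.2436]
orientation: [30.4, 89.8, -153.5]
force: [-4.1, -1.4, 9.3]
grip_width: 0.0492
```

Run:
```python
from h import *
st()
im=bot.get_image('wrist');cv2.imwrite("pics/w8.png",im[190:350,180:390,::-1].repeat(3,0).repeat(3,1))
im=bot.get_image('scene');cv2.imwrite("pics/s8.png",cv2.resize(im[150:250,280:380,::-1],None,fx=6,fy=6,interpolation=cv2.INTER_CUBIC))
st()
```

```text
t 16.2 pos [0.5273 0.1723 0.2436] jaw -93.86 tilt [-0.003 -0.001 -1.   ] q [-70.3  26.1  58.9 109.7 -26.   59.  -93.9] F [-4.07 -1.35  9.25] T [-0.203  0.791 -0.139] w 0.0492
t 16.3 pos [0.5273 0.1723 0.2436] jaw -93.66 tilt [-0.003 -0.001 -1.   ] q [-70.3  26.1  58.8 109.7 -26.   59.  -93.8] F [-2.77 -0.93  8.37] T [-0.269  0.657 -0.116] w 0.0491
```

View pics/w8.png

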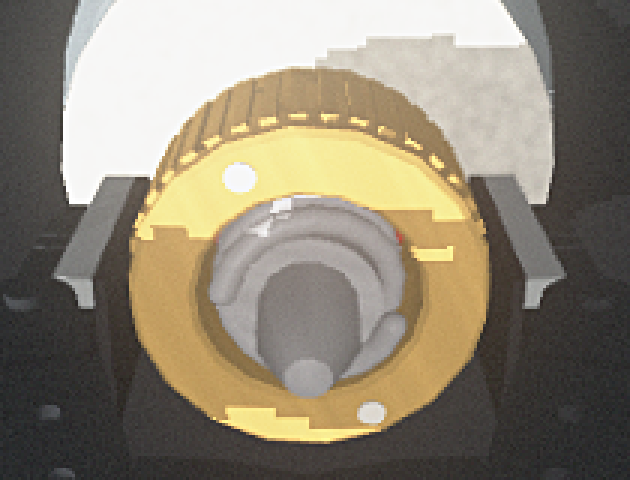

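View pics/s8.png

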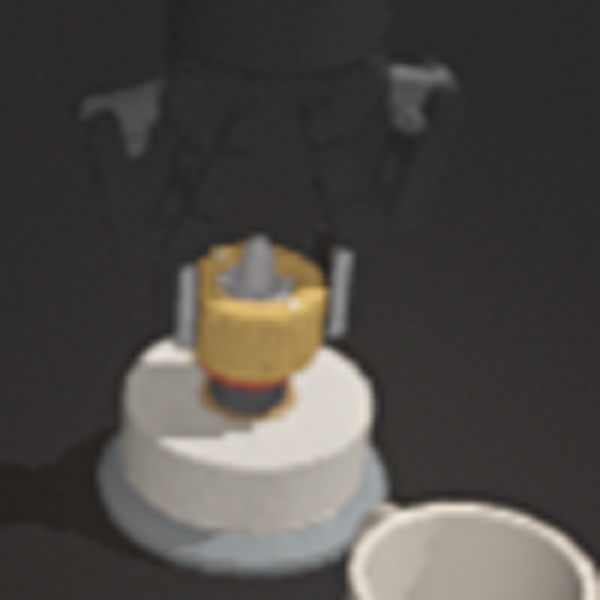

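Emit:
{"api": "servo_tool", "payload": {
  "targets": [
    [[-1,0,0,0.01,0],[-1,0,0,0.01,0]]
  ]
}}

```text
clock: 16.5
ee_pos: [0.5273, 0.1723, 0.2439]
orientation: [24.6, 89.8, -158.9]
force: [-1.3, -0.7, 4.1]
grip_width: 0.0489
```

Run:
```python
from h import *
st()
```

```text
t 16.5 pos [0.5273 0.1723 0.2439] jaw -93.45 tilt [-0.003 -0.001 -1.   ] q [-70.3  26.   58.8 109.7 -25.9  59.1 -93.6] F [-1.3  -0.74  4.07] T [-0.219  0.271  0.06 ] w 0.0489
```

Emit:
{"api": "servo_tool", "payload": {
  "targets": [
    [[-1,0,0,0.01,0],[-1,0,0,0.01,0]]
  ]
}}

```text
clock: 16.7
ee_pos: [0.5273, 0.1723, 0.2441]
orientation: [26.9, 89.8, -156.5]
force: [-0.3, -0.3, -1.6]
grip_width: 0.0493
```

Run:
```python
from h import *
st()
```

```text
t 16.7 pos [0.5273 0.1723 0.2441] jaw -93.37 tilt [-0.003 -0.001 -1.   ] q [-70.3  26.   58.8 109.7 -25.8  59.1 -93.6] F [-0.28 -0.33 -1.64] T [-0.241 -0.138  0.007] w 0.0493
```

Emit:
{"api": "servo_tool", "payload": {
  "targets": [
    [[-1,0,0,0,-1],[-1,0,0,0,-2],[-1,0,0,0,-2]]
  ]
}}

```text
clock: 17.0
ee_pos: [0.5273, 0.1725, 0.2439]
orientation: [37.5, 89.8, -157.9]
force: [1.1, -0.0, -1.9]
grip_width: 0.049
```

Run:
```python
from h import *
st()
```

```text
t 17.0 pos [0.5273 0.1725 0.2439] jaw -105.42 tilt [-0.003 -0.001 -1.   ] q [ -72.1   27.5   61.6  109.8  -28.    59.7 -103.8] F [ 1.14 -0.02 -1.93] T [-0.031 -0.19  -0.12 ] w 0.049
```

Emit:
{"api": "servo_tool", "payload": {
  "targets": [
    [[-1,0,0,-0.005,-0.7],[-1,0,0,-0.01,-1.4],[-1,0,0,-0.01,-1.4]]
  ]
}}

```text
clock: 17.3
ee_pos: [0.5274, 0.1726, 0.2435]
orientation: [41.1, 89.8, -162.6]
force: [-0.1, 0.0, 1.0]
grip_width: 0.0491
```

Run:
```python
from h import *
st()
bot.get_image('top');st()
```

```text
t 17.3 pos [0.5274 0.1726 0.2435] jaw -113.7 tilt [-0.003 -0.001 -1.   ] q [ -73.2   28.7   63.5  109.8  -29.7   60.2 -110.7] F [-0.14  0.03  1.  ] T [-0.08   0.007 -0.106] w 0.0491
t 17.35 pos [0.5274 0.1726 0.2435] jaw -113.6 tilt [-0.003 -0.001 -1.   ] q [ -73.2   28.7   63.4  109.8  -29.7   60.2 -110.6] F [-0.19 -0.16 -0.14] T [-0.05   0.021 -0.203] w 0.0494
```

Emit:
{"api": "servo_tool", "payload": {
  "targets": [
    [[-1,0,0,-0.004,-0.6],[-1,0,0,-0.006,-1],[-1,0,0,-0.006,-1]]
  ]
}}

```text
clock: 17.65
ee_pos: [0.5274, 0.1724, 0.2433]
orientation: [46.3, 89.8, -163.1]
force: [-0.6, -2.5, 1.8]
grip_width: 0.0486
```

Run:
```python
from h import *
st()
for i in range(3): bot.get_image('top');st()
```

```text
t 17.65 pos [0.5274 0.1724 0.2433] jaw -119.44 tilt [-0.003 -0.001 -1.   ] q [ -73.9   29.6   64.8  109.8  -30.8   60.6 -115.4] F [-0.65 -2.5   1.76] T [-0.383  0.067  0.101] w 0.0486
t 17.7 pos [0.5274 0.1723 0.2433] jaw -119.41 tilt [-0.003 -0.001 -1.   ] q [ -73.9   29.6   64.8  109.8  -30.8   60.6 -115.4] F [ 0.25 -1.74  2.53] T [-0.449  0.134  0.028] w 0.0489
t 17.75 pos [0.5274 0.1723 0.2433] jaw -119.43 tilt [-0.003 -0.001 -1.   ] q [ -73.9   29.6   64.7  109.8  -30.8   60.6 -115.4] F [-0.54 -2.01  1.73] T [-0.468  0.012  0.055] w 0.0495
t 17.8 pos [0.5274 0.1723 0.2433] jaw -119.46 tilt [-0.003 -0.001 -1.   ] q [ -73.9   29.6   64.7  109.8  -30.8   60.6 -115.4] F [ 0.05 -2.67  1.87] T [-0.483  0.093  0.114] w 0.0491
```

Run:
```python
from h import *
im=bot.get_image('wrist');cv2.imwrite("pics/w9.png",im[190:350,180:390,::-1].repeat(3,0).repeat(3,1))
im=bot.get_image('scene');cv2.imwrite("pics/s9.png",cv2.resize(im[150:250,280:380,::-1],None,fx=6,fy=6,interpolation=cv2.INTER_CUBIC))
```

```text
(no output)
```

View pics/w9.png

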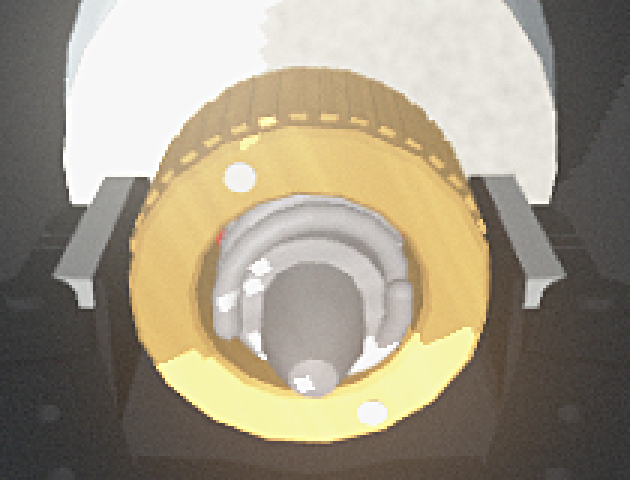

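View pics/s9.png

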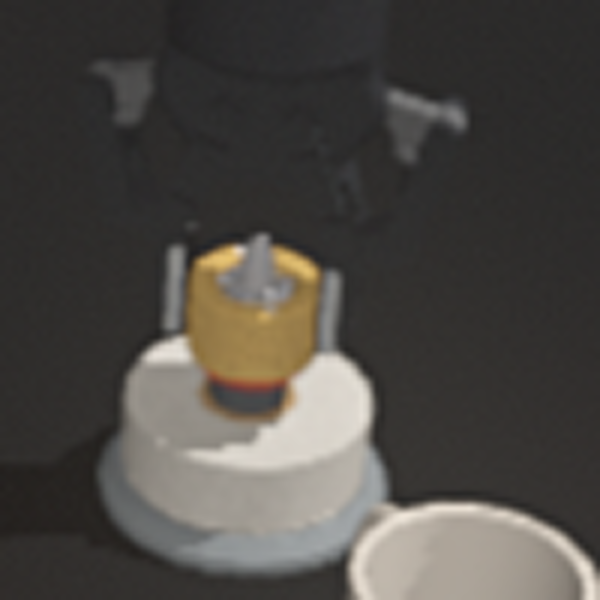

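Emit:
{"api": "servo_tool", "payload": {
  "targets": [
    [[-1,0,0,0.01,0],[-1,0,0,0.01,0]]
  ]
}}

```text
clock: 18.1
ee_pos: [0.5273, 0.1724, 0.2434]
orientation: [45.0, 89.8, -164.5]
force: [2.7, -1.0, -4.8]
grip_width: 0.0489
```

Run:
```python
from h import *
st()
for i in range(2): bot.get_image('top');st()
```

```text
t 18.1 pos [0.5273 0.1724 0.2434] jaw -119.48 tilt [-0.003 -0.001 -1.   ] q [ -73.9   29.6   64.8  109.8  -30.8   60.6 -115.5] F [ 2.73 -1.01 -4.77] T [-0.343 -0.511  0.119] w 0.0489
t 18.15 pos [0.5273 0.1723 0.2434] jaw -119.49 tilt [-0.003 -0.001 -1.   ] q [ -73.9   29.6   64.8  109.8  -30.8   60.6 -115.5] F [ 2.92 -1.87 -6.16] T [-0.362 -0.516  0.115] w 0.0489
t 18.2 pos [0.5273 0.1723 0.2435] jaw -119.5 tilt [-0.003 -0.001 -1.   ] q [ -73.9   29.6   64.8  109.8  -30.8   60.6 -115.5] F [ 2.59 -2.01 -5.5 ] T [-0.309 -0.563  0.14 ] w 0.0492
```

Emit:
{"api": "servo_tool", "payload": {
  "targets": [
    [[-1,0,0,-0.005,0],[-1,0,0,-0.006,-0.5],[-1,0,0,-0.007,-0.7]]
  ]
}}

```text
clock: 18.5
ee_pos: [0.5273, 0.1722, 0.2432]
orientation: [50.5, 89.8, -163.3]
force: [0.7, -2.5, -1.3]
grip_width: 0.0493
```

Run:
```python
from h import *
st()
for i in range(2): bot.get_image('top');st()
```

```text
t 18.5 pos [0.5273 0.1722 0.2432] jaw -123.78 tilt [-0.003 -0.001 -1.   ] q [ -74.5   30.3   65.7  109.9  -31.7   61.  -119. ] F [ 0.72 -2.55 -1.25] T [-0.602 -0.124  0.296] w 0.0493
t 18.55 pos [0.5273 0.1722 0.2432] jaw -123.8 tilt [-0.003 -0.001 -1.   ] q [ -74.5   30.3   65.8  109.9  -31.7   61.  -119. ] F [ 0.79 -2.73 -0.48] T [-0.571 -0.101  0.137] w 0.0491
t 18.6 pos [0.5273 0.1722 0.2432] jaw -123.7 tilt [-0.003 -0.001 -1.   ] q [ -74.5   30.3   65.7  109.9  -31.7   61.  -118.9] F [-0.19 -2.9   0.25] T [-0.634 -0.103  0.13 ] w 0.0491
```

Resistance has risen: the torque is about 0.13–0.3 Nm, and a lift test showed the thread carrying load stiffly. The ring has turned about 0.73 turn since it was caught, so I'm letting go.

Emit:
{"api": "servo_tool", "payload": {
  "targets": [
    [[-0.2,0,0,0,0],[0.2,0,0,0,0],[0.6,0,0,0,0],[0.6,0,0,0,0],[0.6,0,0,0,0]]
  ]
}}

```text
clock: 19.1
ee_pos: [0.5273, 0.1724, 0.2433]
orientation: [45.2, 89.8, -168.5]
force: [-0.4, 0.0, -0.2]
grip_width: 0.0686
```

Run:
```python
from h import *
st()
im=bot.get_image('wrist');cv2.imwrite("pics/w10.png",im[190:350,180:390,::-1].repeat(3,0).repeat(3,1))
```

```text
t 19.1 pos [0.5273 0.1724 0.2433] jaw -123.68 tilt [-0.003 -0.001 -1.   ] q [ -74.5   30.2   65.7  109.8  -31.7   61.  -119. ] F [-0.4   0.05 -0.17] T [-0.02  -0.058 -0.01 ] w 0.0686
```

View pics/w10.png

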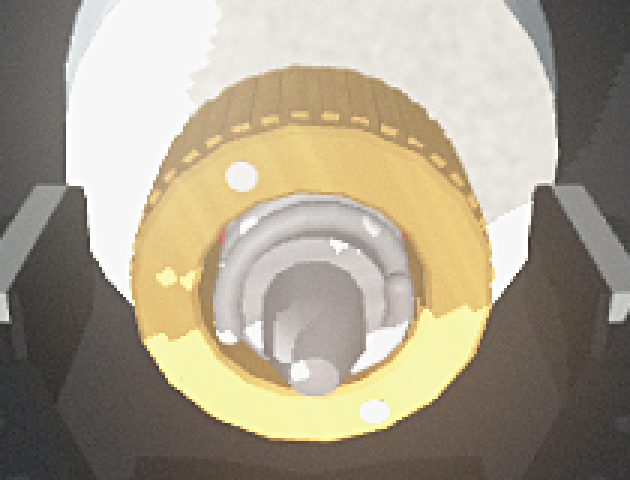

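Emit:
{"api": "servo_tool", "payload": {
  "targets": [
    [[0.8,0,0,0,0],[0.8,0,0,0.4,0],[0.8,0,0,1.2,0],[0.8,0,0,2.2,0],[0.8,0,0,3.0,0],[0.8,0,0,3.2,0],[0.8,0,0,3.2,0]]
  ]
}}

```text
clock: 19.85
ee_pos: [0.5278, 0.1722, 0.3731]
orientation: [-14.8, 89.9, 131.5]
force: [0.3, 0.6, -0.6]
grip_width: 0.0769
```

Run:
```python
from h import *
st()
im=bot.get_image('wrist');p=bot.camera_params('wrist');cv2.imwrite("pics/w11.png",im[:,:,::-1])
cv2.imwrite("pics/w11z.png",cv2.resize(im[140:260,220:340,::-1],None,fx=5,fy=5,interpolation=cv2.INTER_CUBIC))
im=bot.get_image('scene');cv2.imwrite("pics/s11.png",im[:,:,::-1])
```

```text
t 19.85 pos [0.5278 0.1722 0.3731] jaw -123.67 tilt [-0.001  0.001 -1.   ] q [ -83.    21.6   75.2  102.2  -21.9   73.3 -125.9] F [ 0.32  0.64 -0.6 ] T [-0.016 -0.005  0.041] w 0.0769
```

View pics/w11z.png

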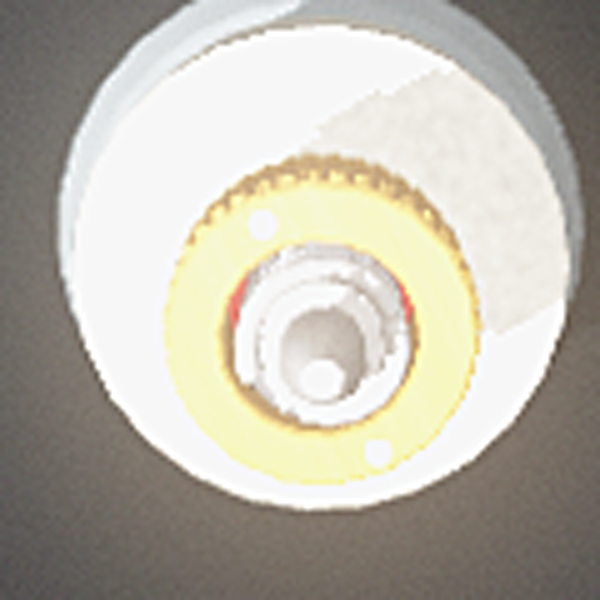

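View pics/s11.png

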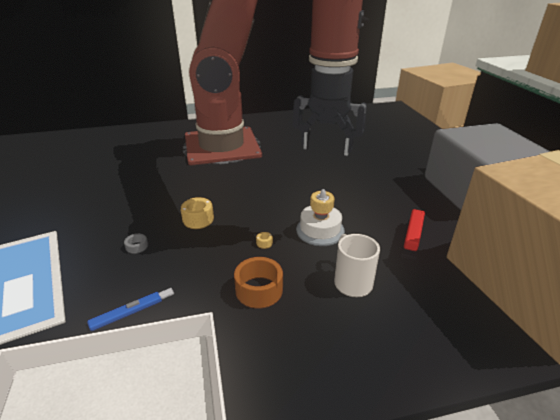

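The ring sits upright and concentric on the stud, its dots stayed put after release, and nothing else has moved. I'm handing in.

Run:
```python
from rig import bot
print(bot.finish_job())
```

```text
the job is handed in; nothing more can be done
None
```

I put the 50 mm brass ring on the stud and screwed it down about 0.73 turn clockwise after it caught. It then sat snug on the red disc; I let go, backed off and handed the job in at about 20 s of the 64 s.

**Checks that agreed:**
- **Disc force:** the ring sank about 0.9 mm past first touching the disc, so I estimate 12 N. Going by the turn angle instead gives at most about 19 N. Both are estimates inside the 4–25 N range, as I had no direct reading.
- **Thread load:** before the last small turn, a slight lift met stiff resistance, so the thread was holding the ring against the disc.
- **Turning torque:** at the end it read about 0.13–0.14 Nm, with one reading of 0.30 while still turning. It dropped to about 0 after release.
- **Final pictures:** the ring is concentric and upright, it did not turn on release, and the bystanders look unmoved.

**Check that disagreed:** a few torque readings just before the final turn had the opposite sign (−0.1 to −0.2 Nm). I relied on the last readings, the lift test and the ring's depth instead, and did not grip the ring again to check the torque a second time.

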